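Pack the last can and close the storage box

TASK

Stand the can with the green label upright on the floor of the white storage box, in the free half beside the two cans already packed. Then close the box with the big blue lid that fits it: lying flat on the rim all round and lined up squarely with the box.

Things in the scene. Friction and masses are not known exactly. Their poses are not given: they have to be found in the camera images.
- storage_box: White open storage box, fixed. Outside 228 (x) x 158 (y) x 105 mm high to the rim; walls 4, floor 5 mm thick; 220 x 150 mm inside. Origin: centre of its underside, z up. Two orange-labelled cans (54 mm wide, 85 mm high) stand inside at x = +65, y = +35 and -35 mm; the -x half is free for the green can (good centre: x = -50, y = 0 mm, half-way up at z = 47.5 mm).
- green_can_center (a point): Centre (half-way up) of the loose steel can with green label and green top: 55 mm diameter, 85 mm high, 0.16 to 0.26 kg, standing on the table; z is its axis, up. A red and a yellow can of the same size stand in line with it, 10 to 15 cm apart, in any order.
- lid_grip (a point): Centre of the white handle bar of the loose blue lid (0.3 kg): bar 90 (lid's x) x 18 (y) x 18 mm high. Plate 250 (x) x 180 (y) x 6 mm, z up, top 27 mm below this point; under it a cross of ribs 196 (x) x 126 mm (y), to 41 mm below this point, fits inside the walls with 12 mm play. It lies on the table. Plate on rim: this point is 138 mm above the box's origin. The small grey lid does not fit.

How it is judged:
On the way:
1. the green can stands upright on the floor of the open box (x of green_can_center in the frame of storage_box between -0.085 and 0.03 m and y of green_can_center in the frame of storage_box between -0.05 and 0.05 m and z of green_can_center in the frame of storage_box between 0.04 and 0.056 m and angle between green_can_center's own z axis and vertical below 0.2 rad and not (x of lid_grip in the frame of storage_box between -0.015 and 0.015 m and y of lid_grip in the frame of storage_box between -0.015 and 0.015 m and z of lid_grip in the frame of storage_box between 0.132 and 0.144 m and angle between lid_grip's own z axis and vertical below 0.06 rad and angle between the x axis of lid_grip and the x axis of storage_box, either way round below 0.2 rad)), for 0.2 s.
At the end, for the whole second after the job is handed in: The green can stands upright (11 degrees) in the free half on the box's floor (7 mm). The blue lid lies on the rim: centred on the box within 15 mm along each box axis, within 6 mm of its resting height, level within 3 degrees, long side along the box's long side within 11 degrees (x of green_can_center in the frame of storage_box between -0.085 and 0.03 m and y of green_can_center in the frame of storage_box between -0.05 and 0.05 m and z of green_can_center in the frame of storage_box between 0.04 and 0.056 m and angle between green_can_center's own z axis and vertical below 0.2 rad and x of lid_grip in the frame of storage_box between -0.015 and 0.015 m and y of lid_grip in the frame of storage_box between -0.015 and 0.015 m and z of lid_grip in the frame of storage_box between 0.132 and 0.144 m and angle between lid_grip's own z axis and vertical below 0.06 rad and angle between the x axis of lid_grip and the x axis of storage_box, either way round below 0.2 rad); the robot touches nothing.
It also fails if it takes over 67 s, if anything falls off the work surface, if the arm or the gripper's body presses on something with over 40 N, if the wrist force passes 120 N, or if a joint passes its speed limit or range.

ROBOT

A 7-joint arm with a two-finger parallel gripper is mounted at the origin on the work surface. World frame = base frame: x ahead of the robot, y to its left, z up, the work surface at z = 0. Lengths are in m, angles in rad, forces in N, time in s.
With the tool pointing down it reaches from about 0.4 to 0.85 m from the base axis. Payload 4.5 kg.
Tool frame: the origin (TCP) lies on the centre line of the jaws, within the pads' length; the fingertips stand 25 mm ahead of it and the grasp point (between the pads) lies 6 mm ahead of it; z points along the fingers, y is the direction in which the jaws open and shut (so a half turn about z gives the same grasp; the last joint's range is limited). The gripper opens to 88 mm and grips with 3 to 60 N. Pads are 18 mm wide; open, the fingers measure 123 mm over their backs; the gripper's body (75 mm by 187 mm) begins 45 mm behind the grasp point.
Start: joints at [-1.212, 0.689, -0.195, 1.565, 0.157, 0.902, -0.215], TCP at [0.199, 0.592, 0.264] pointing down, gripper open.
Joint ranges: [-3.01, 3.01], [-0.46, 2.08], [-1.47, 1.51], [0.13, 2.56], [-1, 4.14], [0.04, 2.09], [-2.66, 2.66]. Speed limits (rad/s): [2.57, 2.57, 3.14, 3.14, 3.14, 3.14, 3.14].

INTERFACE

Orientations are given as a unit quaternion [x, y, z, w].
In Python, from plant import r, eyes gives the robot as it stands.
- The arm moves only by the tool servo_tool, never from a script. Its argument "deltas" is a list of rows, each an object of numbers: "dx", "dy", "dz": the shift along the tool's x, y, z in units of 60 mm (1.0 is 60 mm); "ax", "ay", "az": the turn, a rotation vector about the tool's x, y, z in units of 6 degrees (1.0 is 6 degrees); "hand": the finger opening in mm, from 0 to 88.1. A call has 1 to 10 rows; each row is the pose to reach, as a shift and turn from the pose commanded when the call began, along the tool's axes at that moment; what a row does not reach only later rows make up. A row lasts 1/8 s, in which the tool goes at most 62.5 mm and 10.7 degrees, less where a joint would pass 70% of its speed; a pose out of reach is approached as far as the arm can. A call with a gripper value outside its range is refused whole. The fingers move at their own pace and stop on an object; "newtons" is the grip in N (left out, the last holds). Time passes only in rows, so rows that repeat a pose let the fingers close. It gives the time, the measured TCP pose, the force and the opening at its end, in the units of the state.
- r.get_state(): the state, without advancing time (a new reading comes with each control period).
- eyes.snapshot(name): name is "side" or "top" or "wrist"; returns (picture, depth): 400x640x3 uint8, red, green, blue; 400x640 float32, m along the optical axis (not along the pixel's ray), 0 where there is no reading.
- eyes.camera_model(name): a dict with "fx", "fy", "cx", "cy" (pixels), "pose" (4x4, takes a point from camera to world coordinates). Camera axes: x right, y up, looking along -z (the intrinsics and any distortion apply to the point x, -y, -z); pixel columns grow to the right and rows downward; lengths in m; the calibration is good to about 2 mm. A picture is of the moment at which its call begins: read the wrist's pose just before it. camera_model takes no time and is no camera call; for the wrist camera it gives the pose at the moment of the call.
- r.finish_job(): hands the job in, once; it reports no verdict.
The state is a dict: "clock": time; "q": joint angles; "qd": joint speeds; "joint_torque": joint torques, N m; "tool_pos": TCP position; "eef_rot": TCP orientation; "contact_force": force on the tool from outside, world axes, zero at the start; "moment": the same for the moment, N m; "opening": opening from 0.0 (shut) to 1.0 (fully open).
Only numpy, scipy, OpenCV 4.12 (cv2) and the standard library are available. Lean on these libraries where they do the work, as an engineer would, in place of code of your own. Each camera call takes 0.05 s, during which the arm holds its last target.

## Working session

There is one attempt and no reset: what is moved stays moved. The work goes in short steps, Python scripts to look and compute and a tool call to move; the robot and the scene stay as the last step left them, time stands still between calls to the robot, and variables do not carry over. Pictures are saved under pics/ and viewed, and the job is handed in when it is done.

Besides the shell and the picture viewer there is one more tool, called as name(argument=value, ...) on one line, values as JSON. servo_tool: Moves the arm, as the interface text tells. Its arguments: {"type":"object","properties":{"deltas":{"type":"array","items":{"type":"object","properties":{"dx":{"type":"number"},"dy":{"type":"number"},"dz":{"type":"number"},"ax":{"type":"number"},"ay":{"type":"number"},"az":{"type":"number"},"hand":{"type":"number"}}}},"newtons":{"type":"number"}},"required":["deltas"]}

```bash
ls; mkdir -p pics; python3 - <<'E'
from plant import r, eyes
import cv2,numpy as np
s=r.get_state();print({k:np.round(v,4).tolist() for k,v in s.items()})
for n in ["side","top","wrist"]:
    m=eyes.camera_model(n);print(n,m)
    p,d=eyes.snapshot(n)
    cv2.imwrite(f"pics/{n}0.png",p[:,:,::-1]);np.savez(f"pics/{n}0.npz",p=p,d=d,**{k:m[k] for k in ["fx","fy","cx","cy","pose"]})
E
```

```text
pics
{'clock': 0.0, 'q': [-1.2122, 0.6899, -0.1945, 1.5663, 0.1573, 0.9025, -0.2151], 'qd': [0.0001, -0.0013, -0.0002, -0.0001, 0.0007, -0.0002, 0.0013], 'joint_torque': [0.0005, -52.7569, -1.267, -15.3418, -0.0527, 0.0067, 0.0002], 'tool_pos': [0.1993, 0.5918, 0.263], 'eef_rot': [0.1617, 0.9868, -0.0009, -0.0001], 'contact_force': [-0.1753, 0.7161, 0.1506], 'moment': [-0.0019, 0.0223, -0.0297], 'opening': 1.0036}
side {'fx': 512.4681383665871, 'fy': 512.4681383665871, 'cx': 319.0758648905143, 'cy': 197.3633686928887, 'pose': array([[-0.94376804,  0.24321627, -0.2239369 ,  0.35687532],
       [-0.33008169, -0.65497121,  0.67974907,  0.68139934],
       [ 0.01865381,  0.71544291,  0.69842213,  0.75722486],
       [ 0.        ,  0.        ,  0.        ,  1.        ]])}
top {'fx': 505.9105694059641, 'fy': 505.9105694059641, 'cx': 315.36583299427275, 'cy': 200.91079451747015, 'pose': array([[-1.13544307e-02,  9.80853474e-01, -1.94415892e-01,
         3.50697207e-01],
       [-9.99715426e-01, -1.52145929e-02, -1.83734303e-02,
        -9.43180125e-05],
       [-2.09796016e-02,  1.94151947e-01,  9.80747102e-01,
         1.23112296e+00],
       [ 0.00000000e+00,  0.00000000e+00,  0.00000000e+00,
         1.00000000e+00]])}
wrist {'fx': 358.23980591664036, 'fy': 358.23980591664036, 'cx': 321.8941945794435, 'cy': 196.57700183547004, 'pose': array([[ 3.19531074e-01, -9.01849286e-01, -2.90805363e-01,
         1.21403767e-01],
       [ 9.47575526e-01,  3.03879190e-01,  9.87828932e-02,
         6.17358929e-01],
       [-7.17583702e-04, -3.07124249e-01,  9.51669155e-01,
         3.84544895e-01],
       [ 0.00000000e+00,  0.00000000e+00,  0.00000000e+00,
         1.00000000e+00]])}
```

View pics/top0.png

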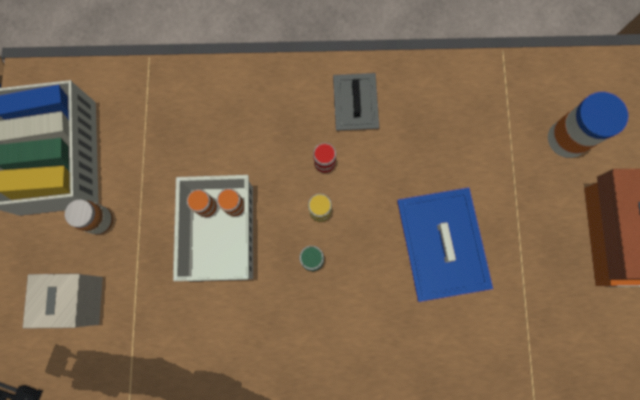

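View pics/side0.png

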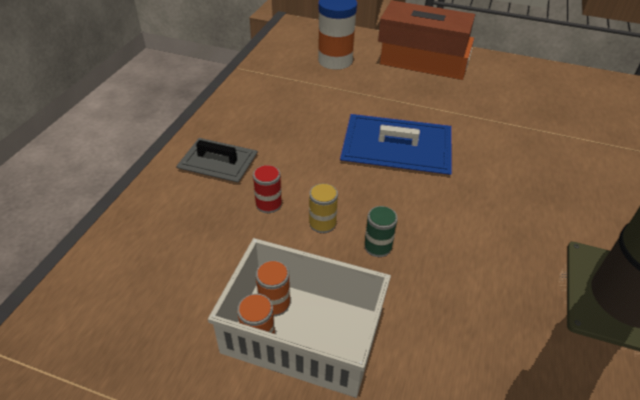

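The top view shows the box at about (212,228) with its two orange cans at the +x end. The red, yellow and green cans are at (324,155), (320,207) and (312,258). The blue lid is at (446,243), with its handle turned slightly. Next I'll measure positions.

```bash
cat > h.py <<'E'
import numpy as np,cv2
def load(f):
    z=np.load(f);return z["p"],z["d"],{k:z[k] for k in ["fx","fy","cx","cy","pose"]}
def snap(eyes,n,tag):
    m=eyes.camera_model(n);p,d=eyes.snapshot(n)
    cv2.imwrite(f"pics/{tag}.png",p[:,:,::-1]);np.savez(f"pics/{tag}.npz",p=p,d=d,**{k:m[k] for k in ["fx","fy","cx","cy","pose"]})
    return p,d,m
def rays(uv,m):
    uv=np.atleast_2d(uv).astype(float)
    c=np.c_[(uv[:,0]-m["cx"])/m["fx"],-(uv[:,1]-m["cy"])/m["fy"],-np.ones(len(uv))]
    return c@m["pose"][:3,:3].T
def plane(uv,m,z):
    v=rays(uv,m);o=m["pose"][:3,3];return o+v*((z-o[2])/v[:,2])[:,None]
def cloud(d,m):
    h,w=d.shape;u,v=np.meshgrid(np.arange(w),np.arange(h))
    P=m["pose"][:3,3]+rays(np.c_[u.ravel(),v.ravel()],m)*d.ravel()[:,None]
    return P.reshape(h,w,3)
def rect(pts):
    (c,s,a)=cv2.minAreaRect(np.asarray(pts,np.float32)*1000);b=cv2.boxPoints((c,s,a))
    return np.round(c,1),np.round(s,1),round(a,2)
E
python3 - <<'E'
from h import *
for n in ["top","side"]:
    p,d,m=load(f"pics/{n}0.npz");P=cloud(d,m);hsv=cv2.cvtColor(p,cv2.COLOR_RGB2HSV)
    H,S,V=[hsv[...,i].astype(int) for i in range(3)]
    print(n,"table z",np.median(P[300:330,350:400,2]))
    def big(mask,roi):
        k=np.zeros_like(mask);k[roi]=mask[roi];mm=k.astype(np.uint8)
        nn,l,st,_=cv2.connectedComponentsWithStats(mm);i=1+np.argmax(st[1:,4]);return l==i
    roi={"top":(slice(150,320),slice(280,540)),"side":(slice(90,265),slice(335,470))}[n]
    lid=big((H>100)&(H<125)&(S>120),roi)
    lp=P[lid];z=lp[:,2];ys,xs=np.nonzero(lid);Q=plane(np.c_[xs,ys],m,.020)
    print("lid z",np.percentile(z,[5,50,95]).round(4),"rect on z=.02",rect(Q[:,:2]))
    hs=big((S<70)&(V>140),{"top":(slice(215,270),slice(430,465)),"side":(slice(120,145),slice(375,425))}[n])
    ys,xs=np.nonzero(hs);Q=plane(np.c_[xs,ys],m,.050);print("handle",len(xs),np.percentile(P[hs][:,2],[5,50,95]).round(4),rect(Q[:,:2]),Q.mean(0).round(4), P[hs].mean(0).round(4))
    g=big((H>60)&(H<95)&(S>60),{"top":(slice(235,280),slice(295,335)),"side":(slice(200,260),slice(360,400))}[n])
    gp=P[g];print("green",g.sum(),np.percentile(gp[:,2],[5,50,95]).round(4))
    t=g&(abs(P[...,2]-.085)<.008);ys,xs=np.nonzero(t);Q=plane(np.c_[xs,ys],m,.085);(c,r_)=cv2.minEnclosingCircle((Q[:,:2]*1000).astype(np.float32));print("green top",t.sum(),c,r_)
    # box rim
    bx=(abs(P[...,2]-.105)<.006)&(S<60)&(V>90)
    b2=np.zeros_like(bx);ro={"top":(slice(165,290),slice(165,260)),"side":(slice(235,390),slice(205,395))}[n];b2[ro]=bx[ro]
    ys,xs=np.nonzero(b2);Q=plane(np.c_[xs,ys],m,.105);print("rim",len(xs),rect(Q[:,:2]))
    for nm,lo,hi in (("orange",3,16),):
        o=np.zeros_like(bx);o[ro]=((H>=lo)&(H<=hi)&(S>150)&(abs(P[...,2]-.09)<.006))[ro]
        nn,l,st,ce=cv2.connectedComponentsWithStats(o.astype(np.uint8))
        for i in range(1,nn):
            if st[i,4]>50:print(nm,st[i,4],P[l==i].mean(0).round(4))
E
```

```text
top table z 0.00039650891130460497
lid z [0.0105 0.0146 0.0191] rect on z=.02 (array([ 483.3, -283. ]), array([243.9, 175.7]), 9.07)
handle 302 [0.0456 0.0503 0.0541] (array([ 484.4, -285.3]), array([90.4, 18.2]), 9.09) [ 0.484  -0.2854  0.05  ] [ 0.484  -0.2856  0.0494]
green 297 [0.0828 0.0864 0.0901]
green top 296 (448.9383239746094, 32.05840301513672) 22.08188819885254
rim 1299 (array([519.5, 256.8]), array([236. , 166.4]), 0.83)
orange 279 [0.5831 0.2933 0.0912]
orange 276 [0.5843 0.2233 0.0913]
side table z 0.00422334702310917
lid z [0.0113 0.014  0.0173] rect on z=.02 (array([ 483.7, -273.7]), array([243. , 178.7]), 9.03)
handle 185 [0.0467 0.0494 0.0518] (array([ 484.4, -282.2]), array([85.5, 19.2]), 8.8) [ 0.4842 -0.2824  0.05  ] [ 0.4838 -0.2782  0.0531]
green 355 [0.084  0.086  0.0878]
green top 354 (449.1678771972656, 31.804054260253906) 22.605112075805664
rim 2937 (array([518.1, 259.5]), array([235.8, 169.3]), 0.89)
orange 518 [0.5846 0.2238 0.0909]
orange 623 [0.5834 0.2935 0.0909]
```

```bash
cat >> h.py <<'E'
from scipy.spatial.transform import Rotation as Ro
def delta(s,pos,yawdeg):
    """yawdeg: world direction of tool y (mod 180), tool down"""
    R=Ro.from_quat(s["eef_rot"]);a=np.radians(yawdeg)
    best=None
    for k in (0,np.pi):
        y=np.array([np.cos(a+k),np.sin(a+k),0]);z=np.array([0,0,-1.]);T=Ro.from_matrix(np.c_[np.cross(y,z),y,z])
        rv=(R.inv()*T).as_rotvec()
        if best is None or np.linalg.norm(rv)<np.linalg.norm(best):best=rv
    d=R.inv().apply(np.array(pos)-s["tool_pos"])/.06
    return d.round(3),(np.degrees(best)/6).round(3)
E
python3 - <<'E'
from h import *
from plant import r
s=r.get_state()
print(s["clock"],delta(s,[.449,.032,.16],90.9))
E
```

```text
0.15 (array([-6.921, -7.514,  1.73 ]), array([-1.300e-02, -1.000e-03, -3.251e+00]))
```

servo_tool(deltas=[{"dx":-0.69,"dy":-0.75,"dz":0,"az":-0.5,"hand":88},{"dx":-1.38,"dy":-1.5,"dz":0,"az":-1,"hand":88},{"dx":-2.07,"dy":-2.25,"dz":0,"az":-1.5,"hand":88},{"dx":-2.76,"dy":-3.0,"dz":0,"az":-2,"hand":88},{"dx":-3.46,"dy":-3.75,"dz":0.2,"az":-2.5,"hand":88},{"dx":-4.15,"dy":-4.5,"dz":0.5,"az":-3.25,"hand":88},{"dx":-4.84,"dy":-5.26,"dz":0.8,"az":-3.25,"hand":88},{"dx":-5.54,"dy":-6.0,"dz":1.1,"az":-3.25,"hand":88},{"dx":-6.23,"dy":-6.76,"dz":1.4,"az":-3.25,"hand":88},{"dx":-6.92,"dy":-7.51,"dz":1.73,"az":-3.25,"hand":88}])

```text
schema error: expected keys dx, dy, dz, ax, ay, az, hand
```

servo_tool(deltas=[{"dx":0,"hand":88},{"dx":0,"hand":88}])

```text
schema error: expected keys dx, dy, dz, ax, ay, az, hand
```

```bash
python3 - <<'E'
from h import *
from plant import r,eyes
p,d,m=snap(eyes,"wrist","w1")
s=r.get_state()
print(s["clock"],s["tool_pos"],s["q"],delta(s,[.449,.032,.074],90.9))
hsv=cv2.cvtColor(p,cv2.COLOR_RGB2HSV);H,S,V=[hsv[...,i].astype(int) for i in range(3)]
P=cloud(d,m);g=(H>60)&(H<95)&(S>60)&(abs(P[...,2]-.086)<.008)
ys,xs=np.nonzero(g);Q=plane(np.c_[xs,ys],m,.085);print(len(xs),cv2.minEnclosingCircle((Q[:,:2]*1000).astype(np.float32)))
E
```

```text
0.2 [0.19937069 0.59199919 0.26324286] [-1.21218848  0.68963511 -0.19455474  1.56591613  0.15734581  0.90247589
 -0.21510838] (array([-6.921, -7.515,  3.163]), array([-1.000e-02, -1.000e-03, -3.251e+00]))
4 ((79.70344543457031, 583.644775390625), 196.80003356933594)
```

View pics/w1.png

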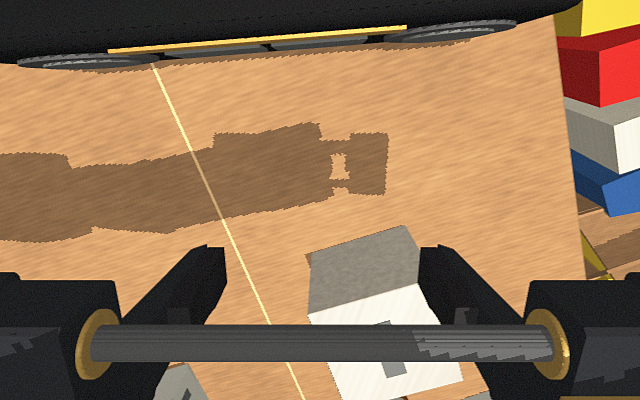

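Both move calls were refused because each row needs all seven keys. The wrist picture is therefore still the start pose, with the gripper bar at (320,340) and a grey block at (365,340). I'll resend with full rows.

servo_tool(deltas=[{"dx":-0.69,"dy":-0.75,"dz":0,"ax":0,"ay":0,"az":-0.5,"hand":88},{"dx":-1.38,"dy":-1.5,"dz":0,"ax":0,"ay":0,"az":-1,"hand":88},{"dx":-2.07,"dy":-2.25,"dz":0,"ax":0,"ay":0,"az":-1.5,"hand":88},{"dx":-2.76,"dy":-3.0,"dz":0,"ax":0,"ay":0,"az":-2,"hand":88},{"dx":-3.46,"dy":-3.75,"dz":0.2,"ax":0,"ay":0,"az":-2.5,"hand":88},{"dx":-4.15,"dy":-4.5,"dz":0.5,"ax":0,"ay":0,"az":-3.25,"hand":88},{"dx":-4.84,"dy":-5.26,"dz":0.8,"ax":0,"ay":0,"az":-3.25,"hand":88},{"dx":-5.54,"dy":-6.0,"dz":1.1,"ax":0,"ay":0,"az":-3.25,"hand":88},{"dx":-6.23,"dy":-6.76,"dz":1.4,"ax":0,"ay":0,"az":-3.25,"hand":88},{"dx":-6.92,"dy":-7.51,"dz":1.73,"ax":0,"ay":0,"az":-3.25,"hand":88}])

```text
clock: 1.45
tool_pos: [0.4471, 0.038, 0.1618]
eef_rot: [-0.008, 1.0, 0.0, 0.0]
contact_force: [1.0, 0.8, -0.2]
opening: 0.998
```

servo_tool(deltas=[{"dx":0,"dy":0,"dz":0,"ax":0,"ay":0,"az":0,"hand":88},{"dx":0,"dy":0,"dz":0,"ax":0,"ay":0,"az":0,"hand":88},{"dx":0,"dy":0,"dz":0,"ax":0,"ay":0,"az":0,"hand":88}])

```text
clock: 1.82
tool_pos: [0.4459, 0.0415, 0.1627]
eef_rot: [-0.009, 1.0, 0.001, 0.0]
contact_force: [-0.4, 0.7, -0.7]
opening: 0.999
```

```bash
python3 - <<'E'
from h import *
from plant import r,eyes
p,d,m=snap(eyes,"wrist","w2")
s=r.get_state()
print(s["clock"],s["tool_pos"],s["q"],delta(s,[.449,.032,.074],90.9))
hsv=cv2.cvtColor(p,cv2.COLOR_RGB2HSV);H,S,V=[hsv[...,i].astype(int) for i in range(3)]
P=cloud(d,m);g=(H>60)&(H<95)&(S>60)&(abs(P[...,2]-.086)<.008)
ys,xs=np.nonzero(g);Q=plane(np.c_[xs,ys],m,.085);print(len(xs),cv2.minEnclosingCircle((Q[:,:2]*1000).astype(np.float32)))
E
```

```text
1.875 [0.44594922 0.04143963 0.16273797] [-0.02272697  0.6624835  -0.27161724  2.17787422  0.48876087  0.35724649
  0.88882173] (array([-0.047, -0.16 ,  1.479]), array([0.01 , 0.007, 0.031]))
4727 ((445.2995300292969, 32.684043884277344), 27.1156005859375)
```

View pics/w2.png

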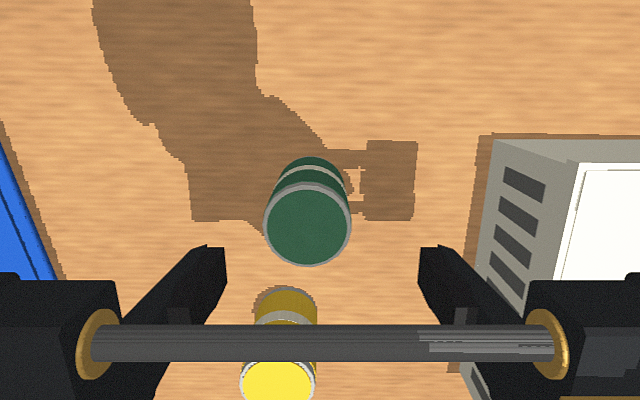

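The green can's top is centred at (308,225), between the fingers, and the yellow can at (278,380) is clear. The wrist view puts the can at (0.445,0.033), which agrees with the other views. I'll descend and grip.

servo_tool(deltas=[{"dx":-0.03,"dy":-0.16,"dz":0.2,"ax":0,"ay":0,"az":0,"hand":88},{"dx":-0.03,"dy":-0.16,"dz":0.5,"ax":0,"ay":0,"az":0,"hand":88},{"dx":-0.03,"dy":-0.16,"dz":0.9,"ax":0,"ay":0,"az":0,"hand":88},{"dx":-0.03,"dy":-0.16,"dz":1.2,"ax":0,"ay":0,"az":0,"hand":88},{"dx":-0.03,"dy":-0.16,"dz":1.47,"ax":0,"ay":0,"az":0,"hand":88},{"dx":-0.03,"dy":-0.16,"dz":1.47,"ax":0,"ay":0,"az":0,"hand":88},{"dx":-0.03,"dy":-0.16,"dz":1.47,"ax":0,"ay":0,"az":0,"hand":88}])

```text
clock: 2.75
tool_pos: [0.448, 0.03, 0.0742]
eef_rot: [-0.008, 1.0, -0.0, -0.0]
contact_force: [0.5, -0.0, 0.2]
opening: 1.001
```

servo_tool(newtons=25, deltas=[{"dx":0,"dy":0,"dz":0,"ax":0,"ay":0,"az":0,"hand":45},{"dx":0,"dy":0,"dz":0,"ax":0,"ay":0,"az":0,"hand":45},{"dx":0,"dy":0,"dz":0,"ax":0,"ay":0,"az":0,"hand":45},{"dx":0,"dy":0,"dz":0,"ax":0,"ay":0,"az":0,"hand":45},{"dx":0,"dy":0,"dz":0,"ax":0,"ay":0,"az":0,"hand":45},{"dx":0,"dy":0,"dz":0,"ax":0,"ay":0,"az":0,"hand":45}])

```text
clock: 3.5
tool_pos: [0.4484, 0.0305, 0.0743]
eef_rot: [-0.008, 1.0, 0.0, 0.0]
contact_force: [0.2, 1.2, 4.5]
opening: 0.608
```

servo_tool(deltas=[{"dx":0,"dy":0,"dz":-0.3,"ax":0,"ay":0,"az":0,"hand":45},{"dx":0,"dy":0,"dz":-0.7,"ax":0,"ay":0,"az":0,"hand":45},{"dx":0,"dy":0,"dz":-1.2,"ax":0,"ay":0,"az":0,"hand":45},{"dx":0,"dy":0,"dz":-1.7,"ax":0,"ay":0,"az":0,"hand":45},{"dx":0,"dy":0,"dz":-2.1,"ax":0,"ay":0,"az":0,"hand":45},{"dx":0,"dy":0,"dz":-2.4,"ax":0,"ay":0,"az":0,"hand":45},{"dx":0,"dy":0,"dz":-2.4,"ax":0,"ay":0,"az":0,"hand":45},{"dx":0,"dy":0,"dz":-2.4,"ax":0,"ay":0,"az":0,"hand":45}])

```text
clock: 4.5
tool_pos: [0.4474, 0.0295, 0.2172]
eef_rot: [-0.008, 1.0, -0.0, -0.001]
contact_force: [-0.5, -0.6, -2.3]
opening: 0.607
```

```bash
python3 - <<'E'
from h import *
from plant import r
s=r.get_state()
print(s["clock"],s["tool_pos"],s["opening"],s["contact_force"],delta(s,[.4688,.2572,.218],90.9))
E
```

```text
4.5 [0.44741515 0.02948056 0.21724814] 0.6068829556596608 [-0.46453784 -0.55965963 -2.30341869] (array([-0.414,  3.79 , -0.016]), array([-0.006, -0.018, -0.006]))
```

servo_tool(deltas=[{"dx":-0.04,"dy":0.3,"dz":0,"ax":0,"ay":0,"az":0,"hand":45},{"dx":-0.1,"dy":0.8,"dz":0,"ax":0,"ay":0,"az":0,"hand":45},{"dx":-0.15,"dy":1.4,"dz":0,"ax":0,"ay":0,"az":0,"hand":45},{"dx":-0.22,"dy":2.0,"dz":0,"ax":0,"ay":0,"az":0,"hand":45},{"dx":-0.3,"dy":2.6,"dz":0,"ax":0,"ay":0,"az":0,"hand":45},{"dx":-0.36,"dy":3.2,"dz":0,"ax":0,"ay":0,"az":0,"hand":45},{"dx":-0.4,"dy":3.6,"dz":0,"ax":0,"ay":0,"az":0,"hand":45},{"dx":-0.41,"dy":3.79,"dz":0,"ax":0,"ay":0,"az":0,"hand":45},{"dx":-0.41,"dy":3.79,"dz":0,"ax":0,"ay":0,"az":0,"hand":45},{"dx":-0.41,"dy":3.79,"dz":0,"ax":0,"ay":0,"az":0,"hand":45}])

```text
clock: 5.75
tool_pos: [0.4691, 0.256, 0.2176]
eef_rot: [-0.007, 1.0, -0.001, -0.0]
contact_force: [-1.0, -0.4, -1.8]
opening: 0.605
```

```bash
python3 - <<'E'
from h import *
from plant import r,eyes
p,d,m=snap(eyes,"wrist","w3")
p,d,m=snap(eyes,"side","s3")
s=r.get_state()
print(s["clock"],s["tool_pos"],s["opening"],s["contact_force"],delta(s,[.4688,.2572,.080],90.9))
E
```

```text
5.85 [0.46924878 0.25620043 0.21792308] 0.610572866316034 [-0.02275039  0.56320814 -2.19040432] (array([0.006, 0.02 , 2.299]), array([-0.012, -0.004, -0.018]))
```

View pics/w3.png

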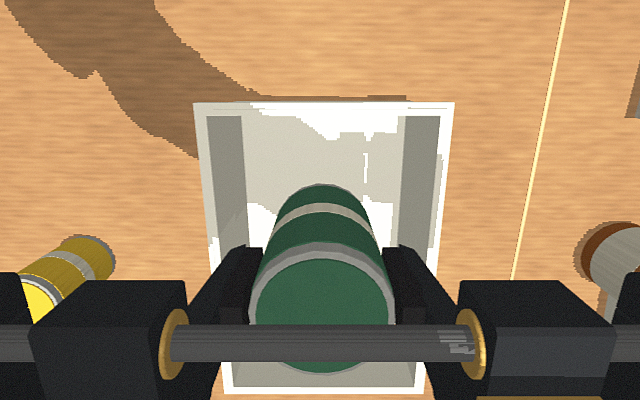

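View pics/s3.png

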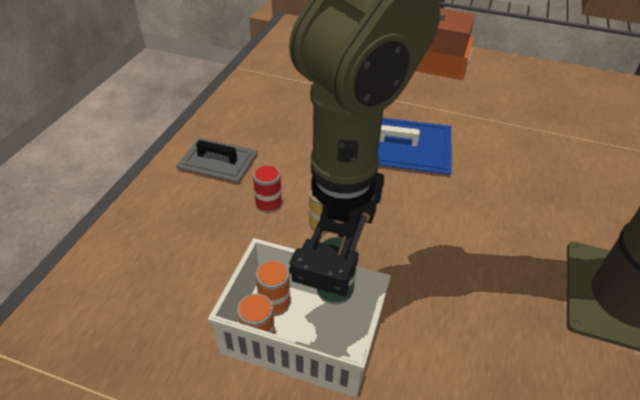

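In the wrist view the can (320,290) is held upright and centred between the box walls at columns 210 and 440. The side view agrees. I'll lower it into the box.

servo_tool(deltas=[{"dx":0,"dy":0.02,"dz":0.3,"ax":0,"ay":0,"az":0,"hand":45},{"dx":0,"dy":0.02,"dz":0.7,"ax":0,"ay":0,"az":0,"hand":45},{"dx":0,"dy":0.02,"dz":1.1,"ax":0,"ay":0,"az":0,"hand":45},{"dx":0,"dy":0.02,"dz":1.5,"ax":0,"ay":0,"az":0,"hand":45},{"dx":0,"dy":0.02,"dz":1.8,"ax":0,"ay":0,"az":0,"hand":45},{"dx":0,"dy":0.02,"dz":2.05,"ax":0,"ay":0,"az":0,"hand":45},{"dx":0,"dy":0.02,"dz":2.2,"ax":0,"ay":0,"az":0,"hand":45},{"dx":0,"dy":0.02,"dz":2.28,"ax":0,"ay":0,"az":0,"hand":45},{"dx":0,"dy":0.02,"dz":2.29,"ax":0,"ay":0,"az":0,"hand":45},{"dx":0,"dy":0.02,"dz":2.29,"ax":0,"ay":0,"az":0,"hand":45}])

```text
clock: 7.1
tool_pos: [0.4693, 0.2591, 0.0811]
eef_rot: [-0.008, 1.0, 0.0, 0.0]
contact_force: [0.2, 0.8, -1.6]
opening: 0.605
```

servo_tool(deltas=[{"dx":0,"dy":0,"dz":0,"ax":0,"ay":0,"az":0,"hand":45},{"dx":0,"dy":0,"dz":0,"ax":0,"ay":0,"az":0,"hand":45}])

```text
clock: 7.35
tool_pos: [0.4692, 0.2591, 0.081]
eef_rot: [-0.008, 1.0, 0.0, 0.0]
contact_force: [-0.3, 0.2, -1.8]
opening: 0.608
```

servo_tool(deltas=[{"dx":0,"dy":0,"dz":0.02,"ax":0,"ay":0,"az":0,"hand":45},{"dx":0,"dy":0,"dz":0.02,"ax":0,"ay":0,"az":0,"hand":62},{"dx":0,"dy":0,"dz":0.02,"ax":0,"ay":0,"az":0,"hand":80},{"dx":0,"dy":0,"dz":0.02,"ax":0,"ay":0,"az":0,"hand":80},{"dx":0,"dy":0,"dz":0.02,"ax":0,"ay":0,"az":0,"hand":80},{"dx":0,"dy":0,"dz":-0.4,"ax":0,"ay":0,"az":0,"hand":80},{"dx":0,"dy":0,"dz":-1.2,"ax":0,"ay":0,"az":0,"hand":80},{"dx":0,"dy":0,"dz":-2.1,"ax":0,"ay":0,"az":0,"hand":80},{"dx":0,"dy":0,"dz":-2.5,"ax":0,"ay":0,"az":0,"hand":80},{"dx":0,"dy":0,"dz":-2.5,"ax":0,"ay":0,"az":0,"hand":80}])

```text
clock: 8.6
tool_pos: [0.47, 0.2595, 0.2324]
eef_rot: [-0.008, 1.0, 0.001, 0.002]
contact_force: [0.2, 0.2, -0.6]
opening: 0.906
```

```bash
python3 - <<'E'
from h import *
from plant import r,eyes
p,d,m=snap(eyes,"wrist","w4")
s=r.get_state()
print(s["clock"],s["tool_pos"],s["opening"],delta(s,[.484,-.2845,.15],99.07))
E
```

```text
8.65 [0.46929602 0.25882549 0.2309253 ] 0.9068965672614403 (array([-0.106, -9.059,  1.345]), array([ 0.003,  0.01 , -1.366]))
```

View pics/w4.png

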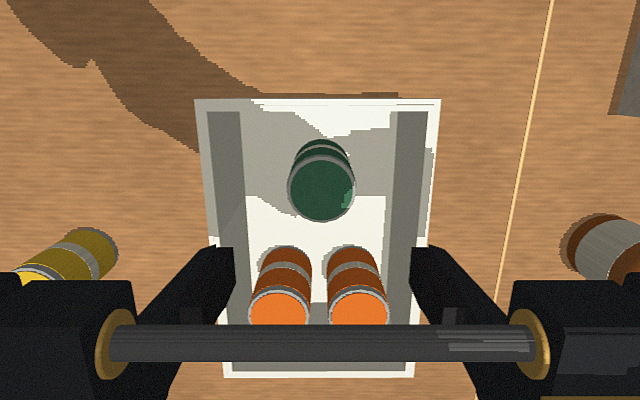

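The green can stands upright in the free half at (321,188), centred beside the two orange cans. Next I'll go to the lid.

servo_tool(deltas=[{"dx":-0.01,"dy":-0.6,"dz":0,"ax":0,"ay":0,"az":-0.2,"hand":70},{"dx":-0.02,"dy":-1.6,"dz":0,"ax":0,"ay":0,"az":-0.4,"hand":60},{"dx":-0.03,"dy":-2.6,"dz":0,"ax":0,"ay":0,"az":-0.6,"hand":50},{"dx":-0.04,"dy":-3.6,"dz":0,"ax":0,"ay":0,"az":-0.8,"hand":50},{"dx":-0.05,"dy":-4.6,"dz":0,"ax":0,"ay":0,"az":-1.0,"hand":50},{"dx":-0.06,"dy":-5.6,"dz":0,"ax":0,"ay":0,"az":-1.2,"hand":50},{"dx":-0.08,"dy":-6.6,"dz":0.3,"ax":0,"ay":0,"az":-1.37,"hand":50},{"dx":-0.1,"dy":-7.6,"dz":0.6,"ax":0,"ay":0,"az":-1.37,"hand":50},{"dx":-0.1,"dy":-8.6,"dz":0.9,"ax":0,"ay":0,"az":-1.37,"hand":50},{"dx":-0.1,"dy":-9.06,"dz":1.3,"ax":0,"ay":0,"az":-1.37,"hand":50}])

```text
clock: 9.9
tool_pos: [0.4817, -0.2886, 0.15]
eef_rot: [-0.077, 0.997, -0.0, -0.001]
contact_force: [0.9, -0.5, -0.5]
opening: 0.569
```

servo_tool(deltas=[{"dx":0,"dy":0,"dz":0,"ax":0,"ay":0,"az":0,"hand":50},{"dx":0,"dy":0,"dz":0,"ax":0,"ay":0,"az":0,"hand":50},{"dx":0,"dy":0,"dz":0,"ax":0,"ay":0,"az":0,"hand":50}])

```text
clock: 10.28
tool_pos: [0.4843, -0.2824, 0.1533]
eef_rot: [-0.081, 0.997, 0.0, 0.0]
contact_force: [0.0, 0.1, 0.8]
opening: 0.565
```

```bash
python3 - <<'E'
from h import *
from plant import r,eyes
s=r.get_state()
p,d,m=snap(eyes,"wrist","w5")
snap(eyes,"top","t5");snap(eyes,"side","s5")
print(s["clock"],s["tool_pos"],s["opening"],delta(s,[.484,-.2845,.047],99.07))
hsv=cv2.cvtColor(p,cv2.COLOR_RGB2HSV);H,S,V=[hsv[...,i].astype(int) for i in range(3)]
P=cloud(d,m)
w=(S<60)&(V>120)&(P[...,2]>.043)&(P[...,2]<.056)&(d>0)
n,l,st,c=cv2.connectedComponentsWithStats(w.astype(np.uint8));i=1+np.argmax(st[1:,4]);print(st[i])
ys,xs=np.nonzero(l==i);print(rect(plane(np.c_[xs,ys],m,.05)[:,:2]))
for n in("top","side"):
  p,d,m=load(f"pics/{n[0]}5.npz");P=cloud(d,m);hsv=cv2.cvtColor(p,cv2.COLOR_RGB2HSV);H,S=hsv[...,0],hsv[...,1]
  g=(H>60)&(H<95)&(S>60)&(abs(P[...,2]-.091)<.006)&(P[...,1]>.17)&(P[...,1]<.34)&(P[...,0]<.62)
  if g.sum():
    ys,xs=np.nonzero(g);print(n,g.sum(),plane(np.c_[xs,ys],m,.09).mean(0),P[g].mean(0))
E
```

```text
10.275 [ 0.48433974 -0.28239271  0.15325615] 0.5647955801344487 (array([ 0.013, -0.035,  1.771]), array([0.007, 0.01 , 0.038]))
[ 303  139   28  128 3331]
(array([ 482.2, -285.7]), array([89.4, 17.6]), 8.96)
top 291 [0.46961608 0.25926729 0.09      ] [0.46950247 0.25901796 0.09109351]
side 612 [0.46992452 0.25889456 0.09      ] [0.46974922 0.25954832 0.09102904]
```

View pics/w5.png

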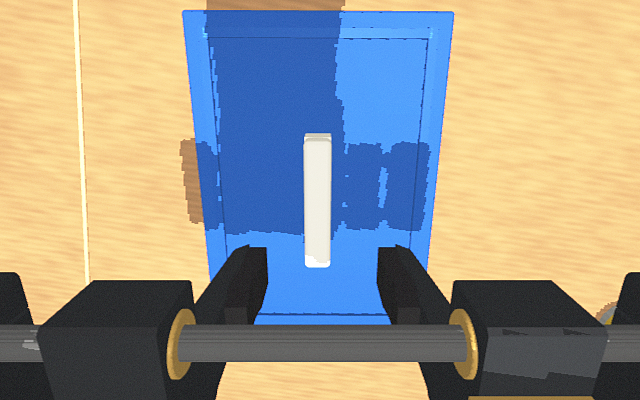

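The white handle is at (317,200), square between the fingers. The wrist, top and side measurements agree within about 3 mm. In the box, the green can's top measures (0.470,0.259,0.090), so it stands on the floor. I'll grip the handle.

servo_tool(deltas=[{"dx":0.01,"dy":-0.04,"dz":0.4,"ax":0,"ay":0,"az":0.04,"hand":50},{"dx":0.01,"dy":-0.04,"dz":0.9,"ax":0,"ay":0,"az":0.04,"hand":50},{"dx":0.01,"dy":-0.04,"dz":1.3,"ax":0,"ay":0,"az":0.04,"hand":50},{"dx":0.01,"dy":-0.04,"dz":1.6,"ax":0,"ay":0,"az":0.04,"hand":50},{"dx":0.01,"dy":-0.04,"dz":1.75,"ax":0,"ay":0,"az":0.04,"hand":50},{"dx":0.01,"dy":-0.04,"dz":1.77,"ax":0,"ay":0,"az":0.04,"hand":50},{"dx":0.01,"dy":-0.04,"dz":1.77,"ax":0,"ay":0,"az":0.04,"hand":50},{"dx":0.01,"dy":-0.04,"dz":1.77,"ax":0,"ay":0,"az":0.04,"hand":50}])

```text
clock: 11.42
tool_pos: [0.4838, -0.2872, 0.0471]
eef_rot: [-0.077, 0.997, -0.0, 0.001]
contact_force: [-0.3, 0.4, 0.6]
opening: 0.57
```

servo_tool(newtons=50, deltas=[{"dx":0,"dy":0,"dz":0,"ax":0,"ay":0,"az":0,"hand":5},{"dx":0,"dy":0,"dz":0,"ax":0,"ay":0,"az":0,"hand":5},{"dx":0,"dy":0,"dz":0,"ax":0,"ay":0,"az":0,"hand":5},{"dx":0,"dy":0,"dz":0,"ax":0,"ay":0,"az":0,"hand":5},{"dx":0,"dy":0,"dz":0,"ax":0,"ay":0,"az":0,"hand":5},{"dx":0,"dy":0,"dz":0,"ax":0,"ay":0,"az":0,"hand":5}])

```text
clock: 12.18
tool_pos: [0.4834, -0.2866, 0.0465]
eef_rot: [-0.077, 0.997, 0.0, -0.0]
contact_force: [-0.5, 1.1, 1.0]
opening: 0.192
```

Opening is about 17 mm, so the bar is held. I'll lift slowly.

servo_tool(deltas=[{"dx":0,"dy":0,"dz":-0.2,"ax":0,"ay":0,"az":0,"hand":5},{"dx":0,"dy":0,"dz":-0.5,"ax":0,"ay":0,"az":0,"hand":5},{"dx":0,"dy":0,"dz":-0.9,"ax":0,"ay":0,"az":0,"hand":5},{"dx":0,"dy":0,"dz":-1.4,"ax":0,"ay":0,"az":0,"hand":5},{"dx":0,"dy":0,"dz":-1.9,"ax":0,"ay":0,"az":0,"hand":5},{"dx":0,"dy":0,"dz":-2.4,"ax":0,"ay":0,"az":0,"hand":5},{"dx":0,"dy":0,"dz":-2.7,"ax":0,"ay":0,"az":0,"hand":5},{"dx":0,"dy":0,"dz":-2.8,"ax":0,"ay":0,"az":0,"hand":5},{"dx":0,"dy":0,"dz":-2.8,"ax":0,"ay":0,"az":0,"hand":5}])

```text
clock: 13.3
tool_pos: [0.4831, -0.2871, 0.2148]
eef_rot: [-0.077, 0.997, -0.0, 0.0]
contact_force: [0.6, -0.8, -3.6]
opening: 0.193
```

```bash
python3 - <<'E'
from h import *
from plant import r,eyes
p,d,m=snap(eyes,"wrist","w6")
s=r.get_state()
print(s["clock"],s["tool_pos"],s["opening"],s["contact_force"],s["moment"],delta(s,[.5188,.2583,.215],90.9))
hsv=cv2.cvtColor(p,cv2.COLOR_RGB2HSV);H,S,V=[hsv[...,i].astype(int) for i in range(3)]
P=cloud(d,m)
b=(H>100)&(H<125)&(S>120)&(d>0)&(P[...,2]>.1)
A=P[b];A=A[::5];c=A.mean(0);u,sv,vt=np.linalg.svd(A-c,full_matrices=False);print("plate",b.sum(),c,vt[2], sv/len(A)**.5, "z at tcp", c[2]-(vt[2][:2]@(s["tool_pos"][:2]-c[:2]))/vt[2][2])
E
```

```text
13.35 [ 0.48281523 -0.28698121  0.21420959] 0.18972190248949275 [ 0.2239363  -0.28241639 -3.86468693] [ 0.06489315  0.00248832 -0.04158162] (array([-1.993,  8.887, -0.012]), array([ 0.002, -0.008,  1.327]))
plate 111302 [ 0.42559852 -0.29589957  0.18338425] [-0.00140035 -0.00124262 -0.99999825] [0.05237383 0.03859968 0.00340462] z at tcp 0.18329304464083218
```

View pics/w6.png

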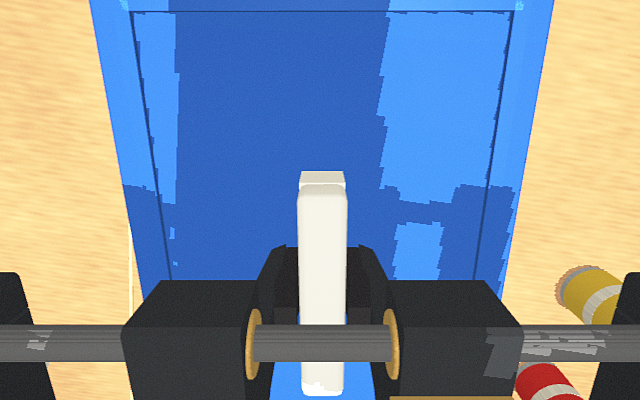

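The lid hangs level at plate height 0.183 m (0.181 expected), with the bar at (322,280) between the fingers. I'll carry it to the box.

servo_tool(deltas=[{"dx":-0.04,"dy":0.2,"dz":0,"ax":0,"ay":0,"az":0.05,"hand":5},{"dx":-0.12,"dy":0.6,"dz":0,"ax":0,"ay":0,"az":0.15,"hand":5},{"dx":-0.25,"dy":1.1,"dz":0,"ax":0,"ay":0,"az":0.25,"hand":5},{"dx":-0.38,"dy":1.7,"dz":0,"ax":0,"ay":0,"az":0.35,"hand":5},{"dx":-0.52,"dy":2.3,"dz":0,"ax":0,"ay":0,"az":0.45,"hand":5},{"dx":-0.65,"dy":2.9,"dz":0,"ax":0,"ay":0,"az":0.55,"hand":5},{"dx":-0.78,"dy":3.5,"dz":0,"ax":0,"ay":0,"az":0.65,"hand":5},{"dx":-0.9,"dy":4.0,"dz":0,"ax":0,"ay":0,"az":0.7,"hand":5},{"dx":-0.97,"dy":4.3,"dz":0,"ax":0,"ay":0,"az":0.75,"hand":5},{"dx":-1.0,"dy":4.45,"dz":0,"ax":0,"ay":0,"az":0.75,"hand":5}])

```text
clock: 14.6
tool_pos: [0.501, -0.0117, 0.2141]
eef_rot: [-0.04, 0.999, 0.001, -0.0]
contact_force: [-0.0, 0.1, -4.0]
opening: 0.195
```

```bash
python3 - <<'E'
from h import *
from plant import r
s=r.get_state()
print(s["clock"],s["tool_pos"],s["q"],s["opening"],s["contact_force"],delta(s,[.5188,.2583,.215],90.9))
E
```

```text
14.6 [ 0.50096377 -0.01166327  0.21412884] [ 0.20992985  0.63304516 -0.44425967  1.97737036  0.44559096  0.62790168
  1.12450919] 0.1946925799277968 [-0.0078169   0.05102623 -3.99172666] (array([-0.653,  4.462, -0.01 ]), array([ 0.01 , -0.009,  0.607]))
```

servo_tool(deltas=[{"dx":-0.03,"dy":0.2,"dz":0,"ax":0,"ay":0,"az":0.05,"hand":5},{"dx":-0.09,"dy":0.6,"dz":0,"ax":0,"ay":0,"az":0.1,"hand":5},{"dx":-0.16,"dy":1.1,"dz":0,"ax":0,"ay":0,"az":0.2,"hand":5},{"dx":-0.25,"dy":1.7,"dz":0,"ax":0,"ay":0,"az":0.3,"hand":5},{"dx":-0.34,"dy":2.3,"dz":0,"ax":0,"ay":0,"az":0.4,"hand":5},{"dx":-0.43,"dy":2.9,"dz":0,"ax":0,"ay":0,"az":0.5,"hand":5},{"dx":-0.52,"dy":3.5,"dz":0,"ax":0,"ay":0,"az":0.6,"hand":5},{"dx":-0.6,"dy":4.1,"dz":0,"ax":0,"ay":0,"az":0.6,"hand":5},{"dx":-0.64,"dy":4.4,"dz":0,"ax":0,"ay":0,"az":0.6,"hand":5},{"dx":-0.65,"dy":4.46,"dz":0,"ax":0,"ay":0,"az":0.6,"hand":5}])

```text
clock: 15.85
tool_pos: [0.5197, 0.2564, 0.2142]
eef_rot: [-0.007, 1.0, -0.0, -0.0]
contact_force: [-0.4, -0.8, -3.9]
opening: 0.196
```

servo_tool(deltas=[{"dx":0,"dy":0,"dz":0,"ax":0,"ay":0,"az":0,"hand":5},{"dx":0,"dy":0,"dz":0,"ax":0,"ay":0,"az":0,"hand":5},{"dx":0,"dy":0,"dz":0,"ax":0,"ay":0,"az":0,"hand":5}])

```text
clock: 16.23
tool_pos: [0.5202, 0.2546, 0.2145]
eef_rot: [-0.006, 1.0, -0.0, -0.0]
contact_force: [0.4, 0.6, -4.2]
opening: 0.195
```

```bash
python3 - <<'E'
from h import *
from plant import r,eyes
p,d,m=snap(eyes,"side","s7")
p,d,m=snap(eyes,"wrist","w7")
s=r.get_state()
print(s["clock"],s["tool_pos"],s["opening"],s["contact_force"],delta(s,[.5188,.2583,.145],90.9))
E
```

```text
16.325 [0.52011001 0.25524621 0.21454373] 0.19656967829213218 [ 0.41982344 -0.26871569 -4.12841694] (array([0.021, 0.051, 1.159]), array([-0.002,  0.001, -0.03 ]))
```

View pics/s7.png

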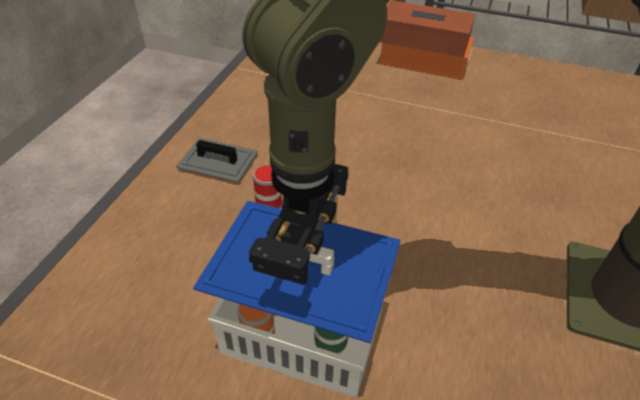

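View pics/w7.png

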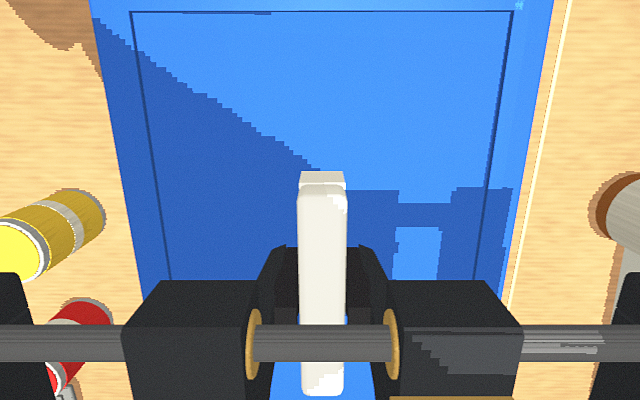

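The lid is level above the box, centred near (300,265) in the side view with its edges parallel to the box, and the grip hasn't slipped. I'll lower it after a small correction. Measured TCP at grasp was 0.0465 with the handle centre at 0.041, so contact should come at TCP z ≈ 0.1435.

servo_tool(deltas=[{"dx":0.02,"dy":0.05,"dz":0.1,"ax":0,"ay":0,"az":-0.03,"hand":5},{"dx":0.02,"dy":0.05,"dz":0.3,"ax":0,"ay":0,"az":-0.03,"hand":5},{"dx":0.02,"dy":0.05,"dz":0.5,"ax":0,"ay":0,"az":-0.03,"hand":5},{"dx":0.02,"dy":0.05,"dz":0.7,"ax":0,"ay":0,"az":-0.03,"hand":5},{"dx":0.02,"dy":0.05,"dz":0.85,"ax":0,"ay":0,"az":-0.03,"hand":5},{"dx":0.02,"dy":0.05,"dz":1.0,"ax":0,"ay":0,"az":-0.03,"hand":5},{"dx":0.02,"dy":0.05,"dz":1.08,"ax":0,"ay":0,"az":-0.03,"hand":5},{"dx":0.02,"dy":0.05,"dz":1.13,"ax":0,"ay":0,"az":-0.03,"hand":5},{"dx":0.02,"dy":0.05,"dz":1.15,"ax":0,"ay":0,"az":-0.03,"hand":5},{"dx":0.02,"dy":0.05,"dz":1.15,"ax":0,"ay":0,"az":-0.03,"hand":5}])

```text
clock: 17.58
tool_pos: [0.5189, 0.259, 0.1457]
eef_rot: [-0.008, 1.0, 0.0, 0.0]
contact_force: [-0.1, -0.0, -3.0]
opening: 0.193
```

servo_tool(deltas=[{"dx":0,"dy":0,"dz":0,"ax":0,"ay":0,"az":0,"hand":5}])

```text
clock: 17.7
tool_pos: [0.5189, 0.259, 0.1457]
eef_rot: [-0.008, 1.0, 0.0, 0.0]
contact_force: [0.4, -0.6, -3.8]
opening: 0.199
```

servo_tool(deltas=[{"dx":0,"dy":0,"dz":0.02,"ax":0,"ay":0,"az":0,"hand":5},{"dx":0,"dy":0,"dz":0.035,"ax":0,"ay":0,"az":0,"hand":5},{"dx":0,"dy":0,"dz":0.035,"ax":0,"ay":0,"az":0,"hand":5}])

```text
clock: 18.08
tool_pos: [0.5188, 0.2589, 0.1435]
eef_rot: [-0.008, 1.0, 0.0, 0.0]
contact_force: [-0.8, -0.3, -2.9]
opening: 0.198
```

Near contact. Release gently, then retreat upward.

servo_tool(deltas=[{"dx":0,"dy":0,"dz":0.01,"ax":0,"ay":0,"az":0,"hand":5},{"dx":0,"dy":0,"dz":0.01,"ax":0,"ay":0,"az":0,"hand":22},{"dx":0,"dy":0,"dz":0.01,"ax":0,"ay":0,"az":0,"hand":40},{"dx":0,"dy":0,"dz":0.01,"ax":0,"ay":0,"az":0,"hand":50},{"dx":0,"dy":0,"dz":0.01,"ax":0,"ay":0,"az":0,"hand":50},{"dx":0,"dy":0,"dz":-0.3,"ax":0,"ay":0,"az":0,"hand":50},{"dx":0,"dy":0,"dz":-0.9,"ax":0,"ay":0,"az":0,"hand":50},{"dx":0,"dy":0,"dz":-1.6,"ax":0,"ay":0,"az":0,"hand":50},{"dx":0,"dy":0,"dz":-2.0,"ax":0,"ay":0,"az":0,"hand":50}])

```text
clock: 19.2
tool_pos: [0.5192, 0.2593, 0.2655]
eef_rot: [-0.008, 1.0, 0.001, 0.001]
contact_force: [-0.7, -0.6, -0.9]
opening: 0.566
```

servo_tool(deltas=[{"dx":0,"dy":-0.8,"dz":0,"ax":0,"ay":0,"az":0,"hand":50},{"dx":0,"dy":-1.7,"dz":0,"ax":0,"ay":0,"az":0,"hand":50},{"dx":0,"dy":-2.6,"dz":0,"ax":0,"ay":0,"az":0,"hand":50},{"dx":0,"dy":-3.5,"dz":0,"ax":0,"ay":0,"az":0,"hand":50},{"dx":0,"dy":-4.4,"dz":0,"ax":0,"ay":0,"az":0,"hand":50},{"dx":0,"dy":-5.2,"dz":0,"ax":0,"ay":0,"az":0,"hand":50},{"dx":0,"dy":-5.5,"dz":0,"ax":0,"ay":0,"az":0,"hand":50},{"dx":0,"dy":-5.5,"dz":0,"ax":0,"ay":0,"az":0,"hand":50},{"dx":0,"dy":-5.5,"dz":0,"ax":0,"ay":0,"az":0,"hand":50}])

```text
clock: 20.32
tool_pos: [0.5244, -0.0685, 0.2635]
eef_rot: [-0.01, 1.0, 0.001, 0.0]
contact_force: [-1.2, -0.7, 0.1]
opening: 0.565
```

```bash
python3 - <<'E'
from h import *
from plant import r,eyes
s=r.get_state();print(s["clock"],s["tool_pos"])
for n in("top","side"):
  p,d,m=snap(eyes,n,n[0]+"8");P=cloud(d,m);hsv=cv2.cvtColor(p,cv2.COLOR_RGB2HSV);H,S,V=[hsv[...,i].astype(int) for i in range(3)]
  near=(abs(P[...,0]-.519)<.15)&(abs(P[...,1]-.258)<.12)
  b=near&(H>100)&(H<125)&(S>120)&(P[...,2]>.09)
  ys,xs=np.nonzero(b);print(n,"plate",rect(plane(np.c_[xs,ys],m,.111)[:,:2]))
  A=P[b];c=A.mean(0);vt=np.linalg.svd(A-c,full_matrices=False)[2];print(c,vt[2])
  w=(S<70)&(V>120)&(P[...,2]>.135)&(P[...,2]<.16)&(abs(P[...,0]-.519)<.06)&(abs(P[...,1]-.258)<.04)
  ys,xs=np.nonzero(w);print("handle",rect(plane(np.c_[xs,ys],m,.147)[:,:2]),np.median(P[w][:,2]))
E
```

```text
20.325 [ 0.52443653 -0.06852441  0.26354383]
top plate (array([519.4, 257.5]), array([246.3, 178.3]), 1.0)
[0.51633614 0.25707732 0.11147193] [ 1.12254751e-04 -6.22132298e-04 -9.99999800e-01]
handle (array([520.6, 257.4]), array([88.3, 18.3]), 0.26) 0.14692292673628793
side plate (array([519.7, 260.3]), array([247.3, 178.8]), 1.01)
[0.51451214 0.26944487 0.11110786] [-1.92923685e-04 -4.53822550e-04 -9.99999878e-01]
handle (array([519.2, 263.6]), array([88.8, 25. ]), 1.06) 0.1460471508128921
```

View pics/s8.png

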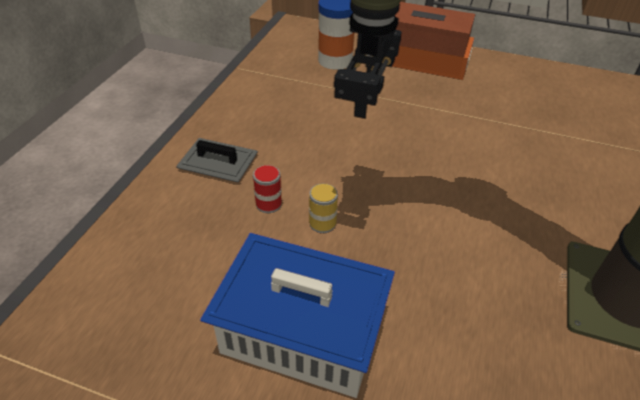

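View pics/t8.png

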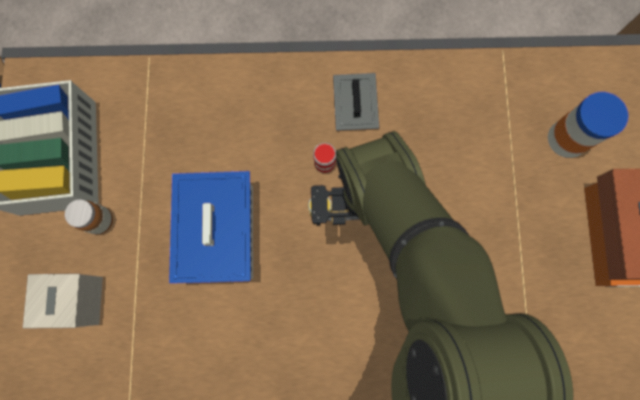

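Both views show the lid flat and square on the box: centre (302,290) in the side view and (210,227) in the top view. The arm is well clear, so I'll hand it in.

```bash
python3 - <<'E'
from plant import r
print(r.finish_job())
E
```

```text
the job is handed in; nothing more can be done
None
```

I stood the green can on the floor of the box's free half, closed the box with the blue lid, and handed the job in at about 20.4 s of the 67 s allowed. `finish_job()` gives no verdict, so these are my own measurements from the cameras:

- **Can:** checked before the lid went on. Its centre was about 49 mm from the box centre toward the free end and within about 2 mm of the middle line. Its top was at 0.090–0.091 m (0.090 expected), and it was upright. It is hidden now, so I could not check it again after closing.
- **Lid:** the centre is within about 1–2.5 mm of the box centre in both views. The plate is level, with its top at 0.111 m as expected, and it is turned 1.0° against the box's 0.9°.
- **Robot:** the gripper was open and about 0.33 m clear of the box.

**Disagreements and errors:**
- My first two move calls were refused because rows were missing keys. Nothing moved.
- In the final side view the handle measured about 5 mm off along the box's short side, because the bar's visible side face stretched the outline to 25 mm wide. The top view and both plate outlines do not show this offset.

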